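# Press the lid home on a glaze tub

### The arm

A 6-joint arm with a two-finger parallel gripper is mounted at the origin on the work surface. World frame = base frame: x ahead of the robot, y to its left, z up, the work surface at z = 0. Lengths are in mm, angles in rad, forces in N, time in s.
With the tool pointing down it reaches from about 350 to 950 mm from the base axis. Payload 17.4 kg.
Tool frame: the origin (TCP) lies on the mounting face of the last link; the fingertips stand 186 mm ahead of it and the grasp point (between the pads) lies 167 mm ahead of it; z points along the fingers, y is the line along which they close (so a half turn about z gives the same grasp; the last joint's range is limited). The gripper opens to 93 mm and grips with 3 to 60 N. Pads are 15 mm wide; open, the fingers measure 128 mm over their backs; the gripper's body (75 mm by 188 mm) begins 65 mm behind the grasp point.
Start: joints at [1.184, 0.116, 1.442, -0, 1.584, -0.038], TCP at [230.704, 634.358, 404.746] pointing down, gripper open.
Joint ranges: [-2.83, 2.83], [-0.83, 2.19], [0.07, 2.5], [-1.14, 4.28], [0.01, 3], [-2.97, 2.97]. Speed limits (rad/s): [1.89, 1.89, 2.22, 3.14, 3.14, 3.14].

### API

Orientations are given as a rotation vector (axis times angle).
In Python, from station import manip gives the robot as it stands. Calls block until the motion is done:
- manip.move_to(position, orientation): joint-space move of the TCP to a pose.
- manip.servo_line(position, orientation=None, vel=150): straight line of the TCP; orientation=None keeps the orientation; vel is the mean speed in mm/s.
- manip.move_joints(angles): joint-space move.
- manip.command_gripper(opening, effort=None): finger opening in mm; effort is the grip in N (None keeps the last); returns when the fingers have stopped.
- manip.pause(seconds).
- manip.ik(position, orientation): joint angles nearest the present ones, or None.
- manip.get_obs(): the state.
- manip.capture(name): name is "scene" or "top" or "wrist"; returns the picture (420x560x3 uint8, red, green, blue); there is no depth.
- manip.camera_params(name): a dict with "mtx" (3x3 intrinsics, pixels), "R" (3x3) and "t" (3): a world point X has camera coordinates R X + t. Camera axes: x right, y down, z forward; pixel columns grow to the right and rows downward; lengths in mm; the calibration is good to about 2 mm. A picture is of the moment at which its call begins: read the wrist's pose just before it. camera_params takes no time and is no camera call; for the wrist camera it gives the pose at the moment of the call.
A pose or a line that the arm cannot do raises manip.PlanningError and nothing moves.
- manip.close_job(): hands the job in; it is judged then, once.
Trained networks look in the newest picture that a camera, given by its name, has taken for a name from the list of things; names that differ only in an ending like _2 or _b are one class to them, and where a whole thing is asked for, a point or a joint stands for the part that bears it (a point fixed in the world has none). Each returns a list of dicts, best first, with "p" (0 to 1); they miss things now and then, are a little off and sometimes report something else, mostly with a low value. They report only what shows in the picture. A call takes as long as a camera call. They do not tell look-alikes from the thing itself.
- manip.search_frame(camera, thing): "location" ([column, row] in pixels, amid what is visible of it).
The state is a dict: "time": time; "qpos": joint angles; "dq": joint speeds; "tau": joint torques, N m; "tool_pos": TCP position; "eef_rot": TCP orientation; "force": force on the tool from outside, world axes, zero at the start; "torque": the same for the moment, N m; "finger_gap": finger opening in mm; "grasp_force": force on a finger pad.
Only numpy, scipy, OpenCV 4.12 (cv2) and the standard library are available. Lean on these libraries where they do the work, as an engineer would, in place of code of your own. Each camera call takes 0.05 s, during which the arm holds its last target. There are 200 camera calls.

### The job

One of the two bench presses has a glaze tub standing under its ram with the lid only half on. Pull that press's lever down to its stop to seat the lid, then ease the lever back up slowly to its rest, never letting it fly back, and leave the tub in the press. Leave the lever of the empty press alone.

Things in the scene. Friction and masses are not known exactly. Their poses are not given: they have to be found in the camera images.
- lever (a joint): Lever of the press that holds the tub, rad: 0 = rest, arm rising 0.5 rad above level from pivot to handle; grows as the handle goes down; 1.0 = bottom stop, arm 0.5 rad below level. A spring returns it to 0 and makes it fly up if let go low down. Pull at the handle: about 3 to 6 N at the top, 10 to 15 N low down. The ram drops 40 mm per rad and meets the lid at 0.75.
- lever_grip (a point): Centre of its handle, a level black cylinder 26 mm thick, 85 long, free all round, 325 mm up at rest, 115 at the stop. Its y axis runs along handle and pivot axis, towards the 14 mm arm, 55 mm off. It circles at 220 mm radius, square to y, round the pivot, 220 mm up; level direction from handle to pivot (away from the robot): y turned -90 deg about the vertical. Turns with the lever.
- lid_top (a point): Centre of the top of the white lid (84 mm across, 22 thick) on the white tub (78 mm across) standing loose under the ram, on the press's 20 mm high base. Stiff push fit (10 N): the top is 125 mm above the table at first and 115 mm after a full stroke; it stays where it is pressed to. z is up.
- spare_lever (a joint): Lever of the other, identical press, with nothing under its ram. Same values; to be left at 0.
There are look-alikes about, which are no part of the job. Leave any blue, purple or turquoise look-alike of the part that bears lid_top alone.

How it is judged (in metres and radians):
On the way:
1. the lever is pulled down to within 0.12 rad of its stop and the lid is pressed down (value of joint lever above 0.88 rad and height (world z) of lid_top below 0.121 m), for 0.2 s.
At the end, for the whole second after the job is handed in: The lever is back at rest (below 0.08 rad), the lid is pressed down (its top 108 to 121 mm above the table) and within 25 mm of where it was at the start, so the tub still stands in the press, and the spare lever is at rest (below 0.08 rad) (value of joint each of lever, spare_lever below 0.08 rad and height (world z) of lid_top between 0.108 and 0.121 m and distance of lid_top from where it was at the start of the episode below 0.025 m); the robot touches nothing.
It fails at once if the lever flies back up faster than 1.5 rad/s (0.33 m/s at the handle) (velocity of joint lever below -1.5 rad/s).
It fails at once if the lever of the empty press is moved by more than 0.15 rad (value of joint spare_lever above 0.15 rad).
It also fails if it takes over 45 s, if anything falls off the work surface, if the arm or the gripper's body presses on something with over 40 N, if the wrist force passes 120 N, or if a joint passes its speed limit or range.

## Working session

There is one attempt and no reset: what is moved stays moved. The work goes in short steps, each a Python script; the robot and the scene stay as the last script left them, time stands still between calls to the robot, and variables do not carry over. Pictures are saved under pics/ and viewed, at most 10 in all, crops included, and the job is handed in when it is done.

```bash
mkdir -p pics; python3 - <<'E'
from station import manip
import cv2,numpy as np
a=manip.capture("scene");
for c,n in (("scene","lever_grip"),("scene","lid_top"),("scene","lever")):
    print(c,n,[(np.round(d["location"]),round(d["p"],2)) for d in manip.search_frame(c,n)])
b=manip.capture("top")
for c,n in (("top","lever_grip"),("top","lid_top"),("top","lever")):
    print(c,n,[(np.round(d["location"]),round(d["p"],2)) for d in manip.search_frame(c,n)])
cv2.imwrite("pics/s.png",a[:,:,::-1]);cv2.imwrite("pics/t.png",b[:,:,::-1])
o=manip.get_obs();print(o["time"],o["tool_pos"],o["eef_rot"])
for c in("scene","top"):
    p=manip.camera_params(c);print(c,-p["R"].T@p["t"],p["R"],p["mtx"])
E
```

```text
scene lever_grip [(array([339., 149.]), 0.58)]
scene lid_top [(array([272., 207.]), 0.94), (array([320., 243.]), 0.88), (array([309., 178.]), 0.65), (array([243., 256.]), 0.58)]
scene lever []
top lever_grip [(array([334., 267.]), 0.68)]
top lid_top [(array([285., 261.]), 0.85), (array([252., 201.]), 0.81), (array([298., 216.]), 0.69), (array([364., 231.]), 0.63)]
top lever [(array([335., 269.]), 0.8)]
0.4 [230.71043469 634.36490941 404.59362654] [-5.45113274e-01 -3.09385307e+00  3.56218467e-04]
scene [ 362.96008886  654.09169588 1028.64181464] [[-0.93473134 -0.3550525   0.01466426]
 [-0.27395402  0.69371526 -0.66611435]
 [ 0.22633275 -0.62665529 -0.74570546]] [[469.15729654   0.         274.16013597]
 [  0.         469.15729654 205.37499148]
 [  0.           0.           1.        ]]
top [ 534.79429499  -21.89385392 1244.60533314] [[ 0.0279875  -0.9995886   0.00627076]
 [-0.99709348 -0.02836124 -0.07071227]
 [ 0.07086102 -0.00427347 -0.99747704]] [[424.66185751   0.         277.48219117]
 [  0.         424.66185751 218.3193039 ]
 [  0.           0.           1.        ]]
```

View pics/s.png

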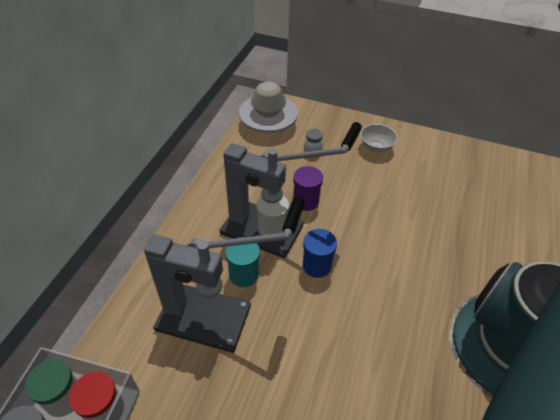

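View pics/t.png

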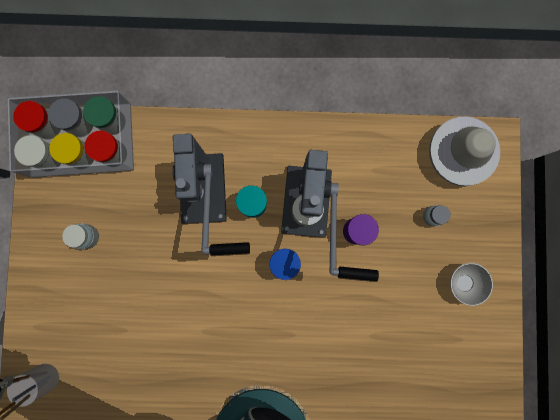

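The scene picture shows two presses. The far one (scene 262,215; top 310,195) has the white tub under its ram, and its handle is at scene (351,137), top (358,274). The near one is empty, with its handle at scene (293,215), top (230,249). The lid detections at blue (top 285,261), turquoise (252,201) and purple (361,230) are look-alikes. Next I triangulate and take a confirming crop.

```bash
cat > h.py <<'E'
import numpy as np,cv2
from station import manip
def ray(c,px):
    p=manip.camera_params(c);R=p["R"];d=R.T@np.linalg.inv(p["mtx"])@np.array([*px,1.]);return -R.T@p["t"],d
def at(c,px,z):
    o,d=ray(c,px);return o+d*(z-o[2])/d[2]
def tri(a,b):
    (o1,d1),(o2,d2)=ray("scene",a),ray("top",b)
    s=np.linalg.lstsq(np.c_[d1,-d2],o2-o1,rcond=None)[0];p,q=o1+s[0]*d1,o2+s[1]*d2
    return (p+q)/2,np.linalg.norm(p-q)
E
python3 - <<'E'
from h import *
import cv2
np.set_printoptions(precision=1,suppress=True)
s=cv2.imread("pics/s.png");t=cv2.imread("pics/t.png")
c1=cv2.resize(s[110:260,210:370],None,fx=2.5,fy=2.5,interpolation=2);c2=cv2.resize(t[140:290,270:390],None,fx=2.5,fy=2.5,interpolation=2)
cv2.imwrite("pics/c.png",np.hstack([c1,c2]))
print("handle",tri((351,137),(358,274)))
e1,e2=at("top",(338,272),325),at("top",(378,275.5),325);print(e1,e2,np.linalg.norm(e1-e2))
for n,p in(("purple",(361,230)),("blue",(285,265)),("lid",(308,212))):print(n,at("top",p,115))
for i,im in enumerate((s,t)):   # dark handle blobs
    m=(im.max(2)<30).astype(np.uint8);k,l,st,ce=cv2.connectedComponentsWithStats(m)
    print([ (st[j].tolist(),ce[j]) for j in range(1,k) if 60<st[j][4]<900])
E
```

```text
handle (array([ 485.6, -202.4,  324.5]), np.float64(1.446816537640358))
[ 488.  -159.4  325. ] [ 482.9 -245.7  325. ] 86.47522968379066
purple [ 590.2 -250.1  115. ]
blue [491.8 -50.1 115. ]
lid [ 634.3 -107.7  115. ]
[([343, 123, 18, 26, 203], array([352. , 134.4])), ([246, 176, 13, 9, 88], array([252. , 180.1])), ([283, 196, 22, 38, 389], array([294.1, 213.2])), ([260, 245, 26, 12, 69], array([271.8, 251.1])), ([475, 268, 29, 44, 195], array([486.6, 289.4])), ([174, 273, 18, 9, 116], array([182.7, 277.1])), ([155, 329, 80, 23, 185], array([195.6, 339.9]))]
[([0, 169, 10, 8, 65], array([  4.1, 173. ])), ([210, 243, 40, 12, 409], array([229.4, 248.5])), ([338, 267, 40, 14, 383], array([357.9, 273.6])), ([251, 407, 39, 13, 353], array([267.1, 414.1]))]
```

View pics/c.png

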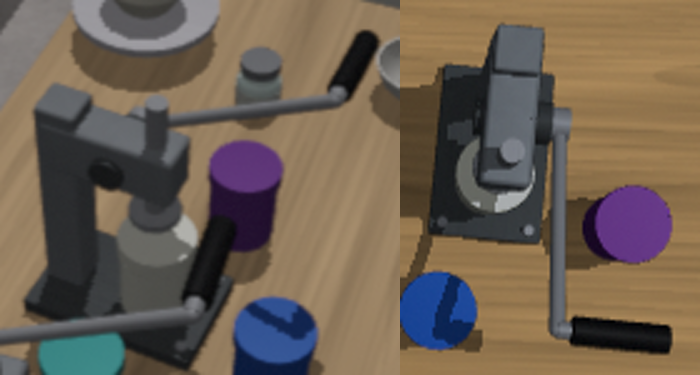

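The crop confirms it: the far press has the white tub under its ram, and its arm leads to the black handle at top (358,274). The grip is at about (486,-202,325). The purple tub at (590,-250) clears the closed fingers. Next I approach and grip.

```bash
cat >> h.py <<'E'
from scipy.spatial.transform import Rotation as Ro
H=np.array([486.,-202.4,325.]);e=np.array([.9982,-.059,0]);ya=np.array([.059,.9982,0])
Z=np.array([0,0,-1.])
def ori(s):
    y=s*e;return Ro.from_matrix(np.c_[np.cross(y,Z),y,Z]).as_rotvec()
def tcp(th,up=0,off=-12):
    a=.5-th
    return H+220*(np.cos(.5)-np.cos(a))*e+np.array([0,0,220*(np.sin(a)-np.sin(.5))+167+up])+off*ya
def st():
    o=manip.get_obs();print(round(o["time"],2),np.round(o["tool_pos"],1),"F",np.round(o["force"],1),"gap",round(o["finger_gap"],1),"gf",round(o["grasp_force"],1));return o
E
python3 - <<'E'
from h import *
q=[manip.ik(tcp(0,80),ori(s)) for s in(1,-1)];q0=np.array(manip.get_obs()["qpos"])
print(q)
s=min((1,-1),key=lambda s:(np.inf if manip.ik(tcp(0,80),ori(s)) is None else np.abs(np.array(manip.ik(tcp(0,80),ori(s)))-q0).max()))
print(s,[manip.ik(tcp(t),ori(s)) is not None for t in(0,.25,.5,.75,1)])
o=manip.get_obs();manip.servo_line([*o["tool_pos"][:2],600],vel=200)
manip.move_to(tcp(0,80),ori(s));st()
manip.command_gripper(70);im=manip.capture("wrist");cv2.imwrite("pics/w.png",im[:,:,::-1])
st();open("s.txt","w").write(str(s))
p=manip.camera_params("wrist");X=p["mtx"]@(p["R"]@H+p["t"]);print(X[:2]/X[2])
E
```

```text
[array([-4.64056515e-01, -1.92061201e-01,  1.47280176e+00, -4.44089210e-16,
        1.86085210e+00, -4.05018810e-01]), array([-4.64056515e-01, -1.92061201e-01,  1.47280176e+00, -4.44089210e-16,
        1.86085210e+00,  2.73657384e+00])]
1 [True, True, True, True, True]
4.63 [ 485.5 -214.   572. ] F [0.2 0.4 0.5] gap 92.9 gf 0.0
5.29 [ 485.3 -214.4  572. ] F [ 0.7 -0.7  0.2] gap 69.9 gf 0.0
[276.60600388 213.03264708]
```

View pics/w.png

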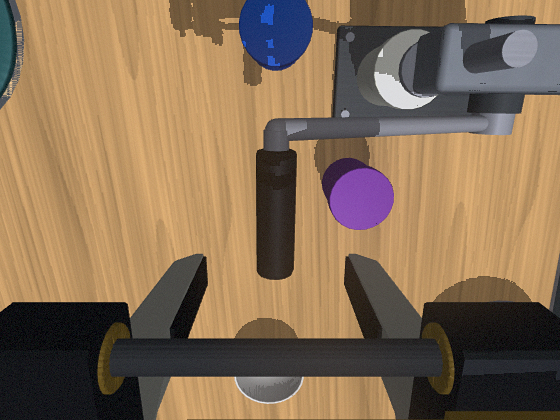

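The wrist view shows the handle centred at (276,214), which matches the projection (277,213). The fingers straddle it. I go down, grip and pull.

```bash
python3 - <<'E'
from h import *
manip.servo_line(tcp(0,-2),vel=100);st()
manip.command_gripper(15,50);st()
for t in np.arange(.1,.96,.1):
    manip.servo_line(tcp(t,-2),vel=80);o=st()
    if np.linalg.norm(o["force"])>60: print("stop");break
else:
    manip.servo_line(tcp(.97,-2),vel=40);st()
im=manip.capture("scene");cv2.imwrite("pics/d.png",im[:,:,::-1])
E
```

```text
6.26 [ 485.3 -214.4  490.8] F [-0.1  0.6 -0.7] gap 70.2 gf 0.0
7.05 [ 485.2 -214.4  490. ] F [-4.9  1.1  0.6] gap 24.9 gf 50.0
7.47 [ 475.9 -213.7  470.7] F [3.  0.7 2.8] gap 25.1 gf 50.0
7.9 [ 468.5 -213.3  450.2] F [4.2 1.6 5.5] gap 24.8 gf 50.0
8.32 [ 463.1 -212.9  428.9] F [4.8 3.2 4.5] gap 24.8 gf 50.0
8.75 [ 459.7 -212.7  407.1] F [0.9 3.7 6.9] gap 25.0 gf 50.0
9.18 [ 458.4 -212.7  385.1] F [-6.2  5.5  8. ] gap 25.0 gf 50.0
9.6 [ 459.2 -212.8  362.5] F [-12.5   5.3   5.8] gap 24.9 gf 50.0
10.03 [ 462.1 -213.   340.2] F [-19.5   4.6   4.9] gap 25.4 gf 50.0
10.45 [ 467.  -213.4  318. ] F [-25.9   3.2   2.1] gap 25.0 gf 50.0
10.88 [ 474.  -213.9  296.3] F [-33.1   2.5  -1.9] gap 25.2 gf 50.0
11.41 [ 480.  -214.2  281.7] F [-36.2   1.9  -5.5] gap 24.5 gf 50.0
```

View pics/d.png

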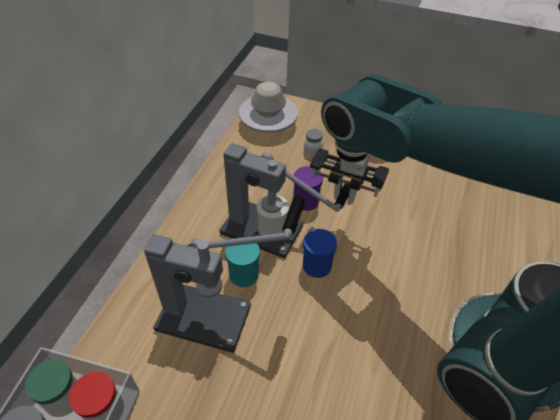

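The lever is down, with the tub in the press and the spare lever untouched (handle still at 293,215). There is some radial force, so I shift toward the robot and press on to find the stop.

```bash
python3 - <<'E'
from h import *
def ft(th):
    o=st();a=.5-th;f=np.array([o["force"]@e,o["force"][2]]);print("  th",th,"Ft",f@[np.sin(a),np.cos(a)],"N",f@[-np.cos(a),np.sin(a)]);return f@[np.sin(a),np.cos(a)]
ft(.97)
for k in(2,4): manip.servo_line(tcp(.97,-2)-k*e,vel=20);ft(.97)
for t in(.99,1.01,1.03,1.05):
    manip.servo_line(tcp(t,-2)-4*e,vel=20)
    if ft(t)>30: break
manip.pause(.4);ft(t)
im=manip.capture("scene");print([(np.round(d["location"],1),round(d["p"],2)) for d in manip.search_frame("scene","lid_top")])
s=cv2.imread("pics/s.png");d=im[:,:,::-1]
f=lambda x:cv2.resize(x[130:260,215:345],None,fx=3,fy=3,interpolation=2)
cv2.imwrite("pics/cmp.png",np.hstack([f(s),f(d)]))
E
```

```text
11.46 [ 480.  -214.3  281.8] F [-36.4   1.2  -5.1] gap 24.9 gf 50.0
  th 0.97 Ft 11.981256968664308 N 34.75772613120659
11.71 [ 478.7 -214.1  283. ] F [-26.3   1.9  -1.6] gap 24.9 gf 50.0
  th 0.97 Ft 10.497656457438094 N 24.209425830077073
11.96 [ 477.5 -214.   284.2] F [-13.7   3.1   1.9] gap 24.7 gf 50.0
  th 0.97 Ft 7.9836479826634585 N 11.503979383733986
12.32 [ 479.5 -214.1  280.1] F [-17.7   2.3   4.3] gap 24.8 gf 50.0
  th 0.99 Ft 12.214993940771437 N 13.70227496723584
12.69 [ 481.4 -214.2  276.1] F [-21.    3.6   2.9] gap 25.2 gf 50.0
  th 1.01 Ft 12.896479280327394 N 17.063310925508933
13.06 [ 483.4 -214.4  272.1] F [-21.    1.5   1.7] gap 25.2 gf 50.0
  th 1.03 Ft 12.088312961535937 N 17.333027821614525
13.43 [ 485.5 -214.5  267.9] F [-23.3   1.   -0.6] gap 24.8 gf 50.0
  th 1.05 Ft 11.698037142493611 N 20.1410358053822
13.82 [ 485.5 -214.5  268. ] F [-23.9   0.7  -0.3] gap 25.2 gf 50.0
  th 1.05 Ft 12.211354777518418 N 20.564965900442516
[(array([272. , 212.6]), 0.81), (array([307.4, 181.5]), 0.78), (array([241.4, 257.4]), 0.75), (array([318.7, 244.4]), 0.66)]
```

View pics/cmp.png

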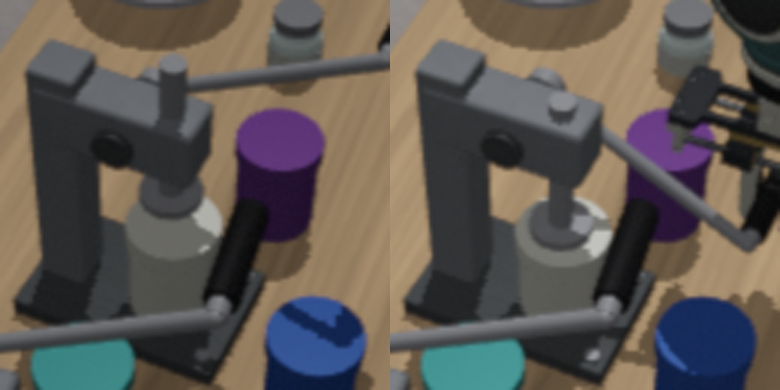

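The ram is down on the lid and the lid sits visibly lower. The arm's elbow is now at about scene (334,210). I check the lever angle from that pixel.

```bash
python3 - <<'E'
from h import *
p=manip.camera_params("scene")
for t in(0,.7,.8,.85,.9,.95,1,1.05):
    X=tcp(t,-167,55);x=p["mtx"]@(p["R"]@X+p["t"]);print(t,np.round(x[:2]/x[2],1))
for z in(125,115):
    x=p["mtx"]@(p["R"]@np.array([634.3,-107.7,z])+p["t"]);print("lid",z,x[:2]/x[2])
im=manip.capture("scene");cv2.imwrite("pics/z.png",cv2.resize(im[170:230,300:380,::-1],None,fx=8,fy=8,interpolation=2))
st()
E
```

```text
0 [343.6 151.2]
0.7 [344.7 199.1]
0.8 [341.6 204.2]
0.85 [339.8 206.5]
0.9 [337.8 208.7]
0.95 [335.7 210.7]
1 [333.4 212.5]
1.05 [331.  214.3]
lid 125 [275.55095622 205.03746707]
lid 115 [275.48606831 207.60089378]
13.97 [ 485.5 -214.5  268. ] F [-23.7   1.1  -0.2] gap 24.8 gf 50.0
```

View pics/z.png

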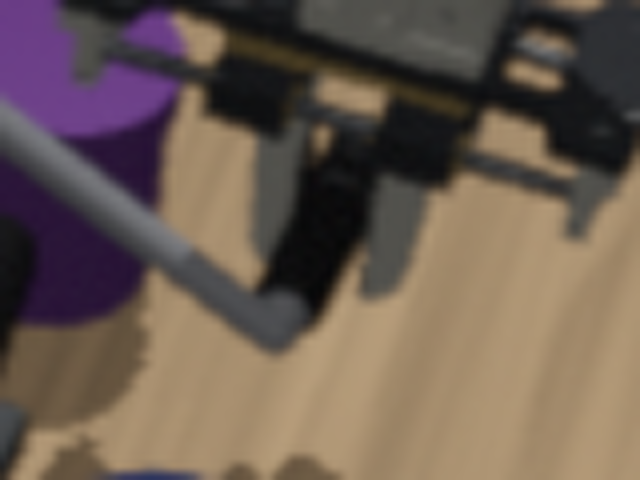

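Allowing for the offset seen at rest, the lever reads about 1.0, at the stop; the pads have slid about 13 mm down the handle but still hold it. Now I ease up slowly with that offset.

```bash
python3 - <<'E'
from h import *
for t in np.arange(1.,-.01,-.1):
    manip.servo_line(tcp(t,-13)-2*e,vel=50);st()
im=manip.capture("scene");cv2.imwrite("pics/u.png",cv2.resize(im[110:260,220:400,::-1],None,fx=4,fy=4,interpolation=2))
E
```

```text
14.22 [ 483.5 -214.3  269. ] F [-1.6  4.3  8.7] gap 25.2 gf 50.0
14.82 [ 474.  -213.7  288.6] F [0.6 2.9 5.6] gap 25.1 gf 50.0
15.41 [ 466.2 -213.2  309.6] F [3.  4.9 5.9] gap 25.2 gf 49.9
16.0 [ 460.9 -212.8  331. ] F [7.  3.7 5.3] gap 24.9 gf 49.9
16.59 [ 457.9 -212.6  353. ] F [12.7  3.7  4.9] gap 24.8 gf 49.9
17.18 [ 457.3 -212.5  375.1] F [23.1  3.1  3.5] gap 24.9 gf 49.9
17.77 [ 459.  -212.5  397. ] F [38.9  0.4 -2.6] gap 25.3 gf 50.0
18.37 [ 463.1 -212.8  417.8] F [ 57.9  -3.8 -12.4] gap 25.1 gf 50.0
18.96 [ 469.4 -213.2  437.4] F [ 75.6  -8.  -25.9] gap 25.2 gf 50.0
19.55 [ 477.6 -213.9  455.6] F [ 88.  -12.3 -41.8] gap 25.0 gf 50.0
20.14 [ 486.  -214.7  470. ] F [ 53.7  -6.6 -70.5] gap 25.0 gf 50.0
```

View pics/u.png

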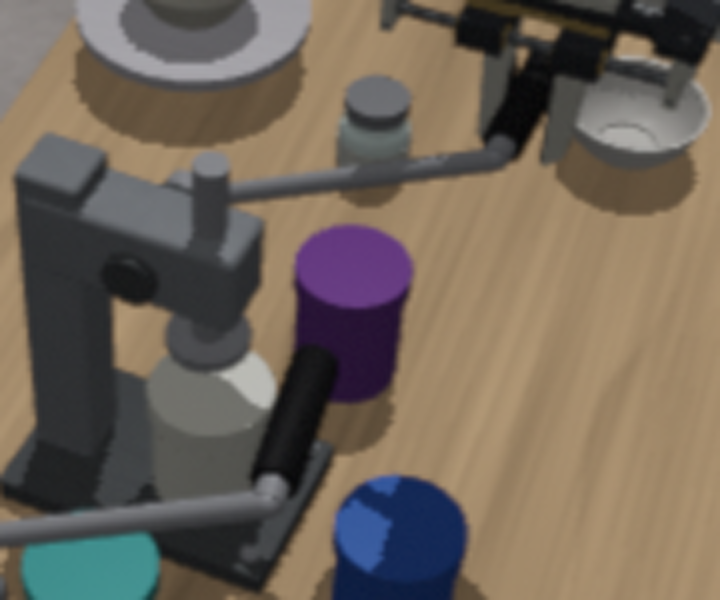

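The lever is back at rest (elbow at scene 346,147, the same as at the start) and the tub is in the press. The arm is now straining against the top stop, so I relax it, then open, retreat and check.

```bash
python3 - <<'E'
from h import *
manip.servo_line(manip.get_obs()["tool_pos"],vel=15);o=st()
if np.linalg.norm(o["force"])>30: manip.servo_line(o["tool_pos"],vel=15);o=st()
manip.command_gripper(65);o=st()
manip.servo_line(tcp(0,0),vel=60)
manip.servo_line(tcp(0,100),vel=120);st()
manip.move_joints([0.6,*manip.get_obs()["qpos"][1:]]) if False else None
for c in("scene","top"):
    im=manip.capture(c);m=(im.max(2)<30).astype(np.uint8)
    if c=="scene": cv2.imwrite("pics/f.png",np.vstack([cv2.resize(x[110:260,200:400],None,fx=2,fy=2,interpolation=2) for x in(cv2.imread("pics/s.png"),im[:,:,::-1])]))
    k,l,s_,ce=cv2.connectedComponentsWithStats(m);print([(s_[j].tolist(),ce[j].round(1)) for j in range(1,k) if 60<s_[j][4]<900])
E
```

```text
20.98 [ 485.7 -214.5  468.5] F [ -0.7   7.5 -10.8] gap 24.8 gf 50.0
21.79 [ 486.  -214.7  469.9] F [-0.   1.1  0.6] gap 64.4 gf 0.0
23.29 [ 485.4 -214.5  591.1] F [-0.3  0.9 -0.8] gap 64.8 gf 0.0
[([352, 23, 37, 17, 257], array([368.5,  33.9])), ([335, 43, 21, 8, 89], array([346. ,  46.2])), ([318, 52, 95, 33, 816], array([378.2,  65.6])), ([331, 61, 18, 13, 131], array([338.2,  66.9])), ([343, 123, 18, 26, 199], array([351.9, 134.4])), ([246, 176, 13, 9, 85], array([251.8, 180.1])), ([283, 196, 21, 37, 373], array([294.1, 213.2])), ([174, 273, 18, 9, 108], array([182.5, 277.1])), ([505, 289, 13, 21, 78], array([510.4, 298.8])), ([155, 329, 80, 23, 159], array([195.9, 340.1])), ([507, 356, 53, 37, 865], array([540.1, 378.6]))]
[([0, 169, 10, 8, 61], array([  3.9, 172.9])), ([210, 243, 40, 12, 402], array([229.3, 248.5])), ([367, 320, 21, 18, 199], array([377.7, 328.4])), ([191, 384, 42, 26, 226], array([211. , 396.3])), ([166, 391, 21, 29, 134], array([174.9, 406.5]))]
```

View pics/f.png

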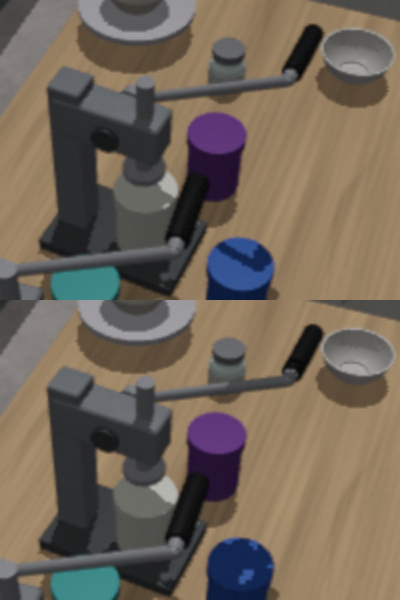

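Both handles are back at exactly their starting pixels, and the lid sits lower under the ram. One numeric check of the lid drop (10 mm should be about 2.6 px), then I hand in.

```bash
python3 - <<'E'
from h import *
s=cv2.imread("pics/s.png");d=np.ascontiguousarray(manip.capture("scene")[:,:,::-1])
for n,(r0,r1,c0,c1) in {"lid":(199,213,277,287),"lidL":(199,212,258,265),"base":(226,246,262,282)}.items():
    T=s[r0:r1,c0:c1];S=d[r0-8:r1+8,c0-6:c1+6]
    k=8;R=cv2.matchTemplate(cv2.resize(S,None,fx=k,fy=k,interpolation=2),cv2.resize(T,None,fx=k,fy=k,interpolation=2),cv2.TM_CCOEFF_NORMED)
    _,v,_,l=cv2.minMaxLoc(R);print(n,v,l[0]/k-6,l[1]/k-8)
st()
E
```

```text
lid 0.9172081351280212 -3.375 2.0
lidL 0.8887326717376709 0.75 1.0
base 0.9994513988494873 -0.125 0.0
23.44 [ 485.4 -214.4  591.2] F [0.3 0.2 0.3] gap 65.2 gf 0.0
```

```bash
python3 - <<'E'
from h import *
s=cv2.imread("pics/s.png");d=np.ascontiguousarray(manip.capture("scene")[:,:,::-1]);cv2.imwrite("pics/end.png",d)
f=lambda x:cv2.resize(x[180:245,250:297],None,fx=8,fy=8,interpolation=0)
cv2.imwrite("pics/l.png",np.hstack([f(s),f(d)]))
for c in(262,282,285,287):print(c,s[192:222,c].mean(1).astype(int),d[192:222,c].mean(1).astype(int))
E
```

```text
262 [ 72  72  72  71  68  65  76  89  97 102 103 103 103 103 103 102 103 103
 103 103 101  94  82  79  79  78  77  77  79  79] [ 76  75  75  74  71  73  85  93 100 106 106 106 106 106 106 106 106 106
 106 106 107 107 107 103  89  82  81  81  81  82]
282 [ 84  82  86  95 111 128 148 169 172 174 174 174 173 162 115 103 103 103
 104 112 140 147 108  77  73  74  74  74  73  73] [ 86  86  87  90  89 106 145 173 177 178 178 178 178 178 178 178 178 170
 141 111 106 106 106 108 110  82  76  76  75  74]
285 [125 123 120 120 129 152 167 173 174 174 174 174 174 174 168 138 110 103
 101  96  89  75  70  68  64  61  56  45  37  29] [129 126 123 122 122 123 125 141 165 176 178 179 179 178 179 178 178 178
 173 141 109  99  86  74  69  66  59  47  37  30]
287 [121 120 120 120 119 120 126 142 158 165 171 172 173 173 171 164 143  94
  74  65  59  53  43  30  21  19  17  16  18  17] [124 124 124 123 124 122 122 121 125 131 146 161 169 174 177 176 172 168
 157 134  89  61  47  30  20  21  19  18  20  19]
```

View pics/l.png

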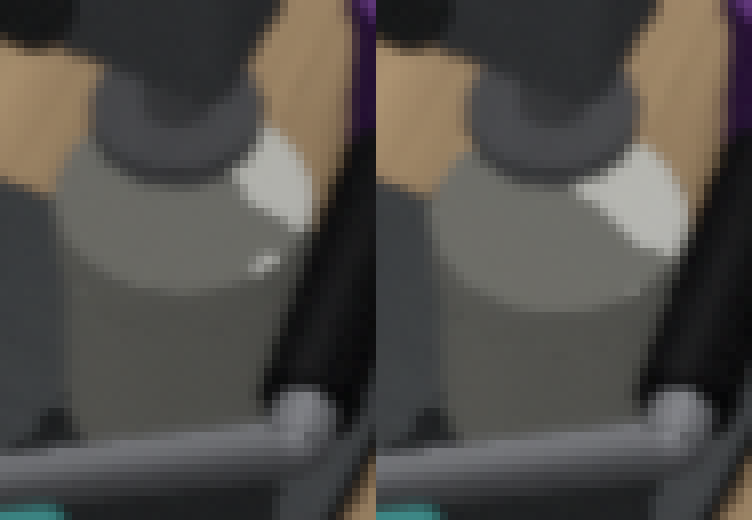

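The lid's lower edge dropped about 2.5 px (column 262: row 213 to 215.5; the enlarged view shows the same), which is about 10 mm. It is fully seated and has not shifted sideways.

```bash
python3 -c "
from station import manip
print(manip.close_job())"
```

```text
the job is handed in; nothing more can be done
None
```

The job is handed in: the lever went down to its stop, the lid dropped about 10 mm, and the lever was eased back to rest with the tub still in the press and the spare lever not touched; the hand-in returned no verdict.

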